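# Clear plywood offcuts with a scoop

## Task

Two plywood offcuts lie on the green cutting mat in front of the aluminium scoop, which already holds a third. Sweep the two along the mat onto the scoop through its open edge without picking them up, lift the scoop by its wooden handle with all three aboard, tip them out over the open edge into the wooden scrap box, and put the empty scoop down flat on the cutting mat again. Leave the glue bottle, the awl and the tape roll where they are.

Things in the scene. Friction and masses are not known exactly. Their poses are not given: they have to be found in the camera images.
- mat: Green cutting mat with a yellow grid, fixed flat on the table, 380 (its x) x 480 (its y) x 3 mm thick. Origin: centre of its underside, on the table top; z up. Its upper face is 3 mm above the table.
- scoop: Loose flat aluminium scoop, 155 (its x) x 190 mm (its y), 0.42 kg, flat on the mat. Origin: underside of the floor, mid-width; x points out of the open edge, z up. Floor 3 mm thick from x = -75 to +55 mm, then a ramp. Lips 35 mm high, 3 mm thick: back at x = -75 mm, sides at y = +/-93.5 mm, x up to +60 mm. Friction on the mat about 0.6: it stays put when offcuts are swept up its ramp.
- scoop_lip (a point): Middle of the scoop's open edge: at (80, 0, 0) mm in the scoop's frame, same axes. From here a ramp rises from the mat to the 3 mm floor over 25 mm.
- scoop_grip (a point): Point to grip on the scoop's wooden handle bar: at (-30, 0, 95) mm in the scoop's frame, near the balance point, same axes. The bar runs along the scoop's x from -75 to +5 mm, over the floor, 18 mm wide (y) and 18 mm tall (z 86 to 104 mm), carried by a post on the back lip, free below from x = -67 mm forward. Pinch it along the scoop's y.
- strip: Loose plywood offcut, a straight strip 28 (its x) x 100 (its y) x 22 mm tall, about 50 g, lying crosswise at the back of the scoop from the start. Origin: centre of its underside. Like all three offcuts it is sanded: friction about 0.4 (0.32 to 0.48), so it slides on a slope of more than about 26 degrees.
- block: Loose plywood offcut, a rectangular block 50 (its x) x 70 (its y) x 22 mm tall, about 60 g, lying flat on the mat before the scoop's open edge. Origin: centre of its underside; its x is roughly along the scoop's x (within 0.35 rad).
- ell: Loose plywood offcut, L-shaped, 60 (its x) x 70 (its y) x 22 mm tall, about 55 g, flat on the mat beside the block. Origin: underside, centre of that outline; its x is along the scoop's x within 0.35 rad. One arm fills x = +2 to +30 mm over all 70 mm; its straight face at x = +30 looks away from the scoop. The other arm, x = -30 to +2, y = +7 to +35 mm, points to the scoop.
- box: Open wooden scrap box, fixed on the table, 250 (its x) x 210 (its y) x 80 mm tall outside, walls and floor 8 mm thick. Origin: centre of its underside. Stands on the +y side of the mat.
- glue: White glue bottle with an orange cap, 60 mm in diameter, 150 mm tall, standing loose beyond the mat. Origin: centre of its underside. Leave it.
- awl: Awl with a blue handle, 160 mm long, lying loose on the table beyond the mat, length along its x. Leave it.
- tape: Roll of tape, 96 mm in diameter, 24 mm tall, lying loose on the table beyond the mat. Origin: centre of its underside. Leave it.
Mind the look-alikes: they are no part of the job. Of the things shaped like the scoop, the aluminium one is meant. What is shaped like the block but red is not meant.

How it is judged:
On the way, in this order (a step that is already met when the one before it is completed fails the run):
1. both offcuts swept onto the scoop, all three on its floor, the scoop still flat on the mat (x of strip in the frame of scoop between -0.075 and 0.055 m and y of strip in the frame of scoop between -0.095 and 0.095 m and z of strip in the frame of scoop between -0.005 and 0.045 m and x of block in the frame of scoop between -0.075 and 0.055 m and y of block in the frame of scoop between -0.095 and 0.095 m and z of block in the frame of scoop between -0.005 and 0.045 m and x of ell in the frame of scoop between -0.075 and 0.055 m and y of ell in the frame of scoop between -0.095 and 0.095 m and z of ell in the frame of scoop between -0.005 and 0.045 m and x of scoop in the frame of mat between -0.19 and 0.19 m and y of scoop in the frame of mat between -0.24 and 0.24 m and z of scoop in the frame of mat below 0.008 m and angle between scoop's own z axis and vertical below 0.07 rad), for 0.2 s.
2. the scoop lifted clear of the mat with all three offcuts aboard (x of strip in the frame of scoop between -0.075 and 0.055 m and y of strip in the frame of scoop between -0.095 and 0.095 m and z of strip in the frame of scoop between -0.005 and 0.045 m and x of block in the frame of scoop between -0.075 and 0.055 m and y of block in the frame of scoop between -0.095 and 0.095 m and z of block in the frame of scoop between -0.005 and 0.045 m and x of ell in the frame of scoop between -0.075 and 0.055 m and y of ell in the frame of scoop between -0.095 and 0.095 m and z of ell in the frame of scoop between -0.005 and 0.045 m and height (world z) of scoop above 0.05 m), for 0.2 s.
3. all three offcuts tipped out over the open edge: they lie in the scrap box (x of strip in the frame of box between -0.125 and 0.125 m and y of strip in the frame of box between -0.105 and 0.105 m and z of strip in the frame of box between -0.01 and 0.075 m and x of block in the frame of box between -0.125 and 0.125 m and y of block in the frame of box between -0.105 and 0.105 m and z of block in the frame of box between -0.01 and 0.075 m and x of ell in the frame of box between -0.125 and 0.125 m and y of ell in the frame of box between -0.105 and 0.105 m and z of ell in the frame of box between -0.01 and 0.075 m and angle between scoop's own z axis and vertical above 0.25 rad), for 0.1 s.
At the end, for the whole second after the job is handed in: All three offcuts lie at rest inside the scrap box (origins inside its outline and less than 75 mm above its underside), and the scoop rests flat (within 0.07 rad and 5 mm) with its origin over the cutting mat (x of strip in the frame of box between -0.125 and 0.125 m and y of strip in the frame of box between -0.105 and 0.105 m and z of strip in the frame of box between -0.01 and 0.075 m and x of block in the frame of box between -0.125 and 0.125 m and y of block in the frame of box between -0.105 and 0.105 m and z of block in the frame of box between -0.01 and 0.075 m and x of ell in the frame of box between -0.125 and 0.125 m and y of ell in the frame of box between -0.105 and 0.105 m and z of ell in the frame of box between -0.01 and 0.075 m and x of scoop in the frame of mat between -0.19 and 0.19 m and y of scoop in the frame of mat between -0.24 and 0.24 m and z of scoop in the frame of mat below 0.008 m and angle between scoop's own z axis and vertical below 0.07 rad and linear speed of each of strip, block, ell, scoop below 0.03 m/s); the robot touches nothing.
It fails at once if a bystander (glue bottle, awl or tape roll) moved more than 30 mm (distance of any of glue, awl, tape from where it was at the start of the episode above 0.03 m).
It fails at once if an offcut picked up (over 50 mm high, away from the box) while the scoop is down ((height (world z) of strip above 0.05 m and height (world z) of scoop below 0.02 m and horizontal distance between strip and box above 0.2 m) or (height (world z) of block above 0.05 m and height (world z) of scoop below 0.02 m and horizontal distance between block and box above 0.2 m) or (height (world z) of ell above 0.05 m and height (world z) of scoop below 0.02 m and horizontal distance between ell and box above 0.2 m)).
It also fails if it takes over 66 s, if anything falls off the work surface, if the arm or the gripper's body presses on something with over 40 N, if the wrist force passes 120 N, or if a joint passes its speed limit or range.

## Robot

A 6-joint arm with a two-finger parallel gripper is mounted at the origin on the work surface. World frame = base frame: x ahead of the robot, y to its left, z up, the work surface at z = 0. Lengths are in m, angles in rad, forces in N, time in s.
With the tool pointing down it reaches from about 0.35 to 0.975 m from the base axis. Payload 17.4 kg.
Tool frame: the origin (TCP) lies midway between the tips of the shut fingers; the grasp point (between the pads) lies 19 mm behind it (bot.pinch_z is the distance from the TCP to the grasp point, in m); z points along the fingers, y is the line along which they close (so a half turn about z gives the same grasp; the last joint's range is limited). The gripper opens to 85 mm and grips with 20 to 120 N. Pads are 22 mm wide; open, the fingers measure 114 mm over their backs; the gripper's body (76 mm by 85 mm) begins 54 mm behind the grasp point. The pads swing forward as they close: fully open they stand 13 mm farther back than shut.
Start: joints at [1.289, 0.116, 1.442, -0, 1.584, -0.038], TCP at [0.163, 0.655, 0.231] pointing down, gripper open.
Joint ranges: [-2.83, 2.83], [-0.83, 2.19], [0.07, 2.5], [-1.14, 4.28], [0.01, 3], [-2.97, 2.97]. Speed limits (rad/s): [1.89, 1.89, 2.22, 3.14, 3.14, 3.14].

## Interface

Orientations are given as [roll, pitch, yaw] about the fixed x, y, z axes, in that order (R = Rz(yaw) Ry(pitch) Rx(roll)).
In Python, from workcell import bot gives the robot as it stands. The module is installed in compiled form; this text tells all that it offers.
- The arm moves only by the tool step_arm, never from a script. Its argument "targets" is a list of rows, each a list of 7 numbers: the shift along the world's x, y, z in mm, then the turn, a rotation vector about the world's x, y, z in degrees, then the opening, from 0 (shut) to 1 (fully open). In form: [[x, y, z, ax, ay, az, grip], ...]. A call has 1 to 8 rows; each row shifts and turns the commanded pose from where the row before left it; what a row does not reach is not made up. A row lasts 1/12 s, in which the tool goes at most 41.7 mm and 7.16 degrees, less where a joint would pass 70% of its speed; a pose out of reach is approached as far as the arm can. A call with a gripper value outside its range is refused whole. The fingers move at their own pace and stop on an object; the grip force is fixed at half the most. Time passes only in rows, so rows that do not move let the fingers close. It gives the time, the measured TCP pose, the force, the opening and the grip force at its end, in the units of the state.
- bot.observe(): the state, without advancing time (a new reading comes with each control period).
- bot.snapshot(name): name is "scene" or "top" or "wrist"; returns the picture (420x560x3 uint8, blue, green, red); there is no depth.
- bot.get_calibration(name): a dict with "intrinsics" (3x3 intrinsics, pixels), "R" (3x3) and "t" (3): a world point X has camera coordinates R X + t; the wrist camera has in their place "T_tool_cam" (4x4, takes a point from camera to tool coordinates, whose origin is the TCP and whose axes are the flange's). Camera axes: x right, y down, z forward; pixel columns grow to the right and rows downward; lengths in m; the calibration is good to about 2 mm. A picture is of the moment at which its call begins: read the wrist's pose just before it. get_calibration takes no time and is no camera call.
- bot.close_job(): hands the job in; it is judged then, once.
Trained networks look in the newest picture that a camera, given by its name, has taken for a name from the list of things; names that differ only in an ending like _2 or _b are one class to them, and where a whole thing is asked for, a point or a joint stands for the part that bears it (a point fixed in the world has none). Each returns a list of dicts, best first, with "confidence" (0 to 1); they miss things now and then, are a little off and sometimes report something else, mostly with a low value. They report only what shows in the picture. A call takes as long as a camera call. They do not tell look-alikes from the thing itself.
- bot.search_frame(camera, name): "location" ([column, row] in pixels, amid what is visible of it).
- bot.cut_out(camera, name): "mask" (420x560 bool, what is visible of it) and "location" ([column, row] in pixels, amid what is visible of it).
- bot.tip_of(camera, name): "location" ([column, row] in pixels: a listed point, or the origin of a listed thing).
The state is a dict: "t": time; "joints": joint angles; "qvel": joint speeds; "joint_torque": joint torques, N m; "eef_pos": TCP position; "orientation": TCP orientation; "ft_force": force on the tool from outside, world axes, zero at the start; "moment": the same for the moment, N m; "width": finger opening in m; "gripper_force": force on a finger pad.
Only numpy, scipy, OpenCV 4.12 (cv2) and the standard library are available. Lean on these libraries where they do the work, as an engineer would, in place of code of your own. Each camera call takes 0.05 s, during which the arm holds its last target. There are 200 camera calls.

## Working session

There is one attempt and no reset: what is moved stays moved. The work goes in short steps, Python scripts to look and compute and a tool call to move; the robot and the scene stay as the last step left them, time stands still between calls to the robot, and variables do not carry over. Pictures are saved under pics/ and viewed, at most 12 in all, crops included, and the job is handed in when it is done.

Besides the shell and the picture viewer there is one more tool, called after "Emit:" as a command line: name --pt "numbers of a row" for each row, then --argument value for the rest. step_arm: Moves the arm, as the interface text tells. Its arguments: {"type":"object","properties":{"targets":{"type":"array"}},"required":["targets"]}

```bash
mkdir -p pics; cat > h.py <<'E'
import numpy as np, cv2
from workcell import bot
def px2w(cam,uv,z):
    c=bot.get_calibration(cam); K=np.array(c["intrinsics"]);R=np.array(c["R"]);t=np.array(c["t"]).ravel()
    d=R.T@np.linalg.inv(K)@np.array([uv[0],uv[1],1.]); o=-R.T@t
    return o+d*(z-o[2])/d[2]
def w2px(cam,X):
    c=bot.get_calibration(cam); p=np.array(c["R"])@np.array(X,float)+np.array(c["t"]).ravel(); p=np.array(c["intrinsics"])@p
    return p[:2]/p[2]
E
python3 - <<'E'
from h import *
a=bot.snapshot("top"); b=bot.snapshot("scene")
cv2.imwrite("pics/top.png",cv2.resize(a,(800,600))); cv2.imwrite("pics/scene.png",b)
c=bot.get_calibration("top"); print(np.round(-np.array(c["R"]).T@np.array(c["t"]).ravel(),3))
for n,z in [("mat",.003),("scoop",.006),("scoop_lip",.003),("scoop_grip",.098),("strip",.028),("block",.025),("ell",.025),("box",.08),("glue",.15),("awl",.01),("tape",.024)]:
    for r in bot.search_frame("top",n)[:3]: print("S",n,round(r["confidence"],2),np.round(r["location"]),np.round(px2w("top",r["location"],z)[:2],3))
    if n in("scoop_lip","scoop_grip","box","mat","scoop","block","ell"):
        for r in bot.tip_of("top",n)[:3]: print("T",n,round(r["confidence"],2),np.round(r["location"]),np.round(px2w("top",r["location"],{"scoop_grip":.098,"box":.0,"mat":0}.get(n,.003))[:2],3))
print(bot.observe()["t"])
E
```

```text
[ 0.424 -0.096  1.208]
S mat 0.82 [271. 174.] [ 0.599 -0.08 ]
T mat 0.82 [288. 190.] [ 0.558 -0.127]
S scoop 0.93 [330. 210.] [ 0.505 -0.238]
S scoop 0.69 [140. 312.] [0.235 0.247]
S scoop 0.67 [440. 161.] [ 0.642 -0.529]
T scoop 0.82 [436. 160.] [ 0.645 -0.52 ]
T scoop 0.6 [333. 208.] [ 0.511 -0.246]
T scoop 0.58 [141. 316.] [0.225 0.246]
S scoop_lip 0.9 [138. 310.] [0.239 0.253]
S scoop_lip 0.83 [332. 211.] [ 0.504 -0.243]
S scoop_lip 0.72 [442. 160.] [ 0.646 -0.536]
T scoop_lip 0.93 [128. 338.] [0.168 0.277]
T scoop_lip 0.79 [428. 135.] [ 0.713 -0.499]
T scoop_lip 0.68 [303. 218.] [ 0.485 -0.166]
S scoop_grip 0.83 [438. 164.] [ 0.617 -0.491]
S scoop_grip 0.81 [329. 212.] [ 0.496 -0.224]
S scoop_grip 0.74 [140. 309.] [0.256 0.223]
T scoop_grip 0.95 [347. 206.] [ 0.511 -0.268]
T scoop_grip 0.73 [455. 168.] [ 0.609 -0.534]
T scoop_grip 0.7 [136. 305.] [0.265 0.232]
S strip 0.76 [346. 209.] [ 0.508 -0.277]
S strip 0.66 [191.  90.] [0.811 0.133]
S block 0.88 [285. 245.] [ 0.411 -0.121]
S block 0.78 [335. 296.] [ 0.284 -0.251]
T block 0.77 [334. 295.] [ 0.284 -0.249]
T block 0.57 [286. 248.] [ 0.405 -0.124]
S ell 0.82 [271. 212.] [ 0.496 -0.083]
T ell 0.58 [272. 209.] [ 0.505 -0.085]
S box 0.9 [114. 174.] [0.579 0.303]
T box 0.56 [124. 174.] [0.592 0.305]
S glue 0.74 [189.  90.] [0.771 0.114]
S awl 0.78 [312. 104.] [ 0.786 -0.187]
S awl 0.68 [349. 212.] [ 0.5   -0.286]
S awl 0.45 [330. 213.] [ 0.498 -0.238]
S tape 0.55 [238.  81.] [0.84  0.012]
1.0
```

View pics/top.png

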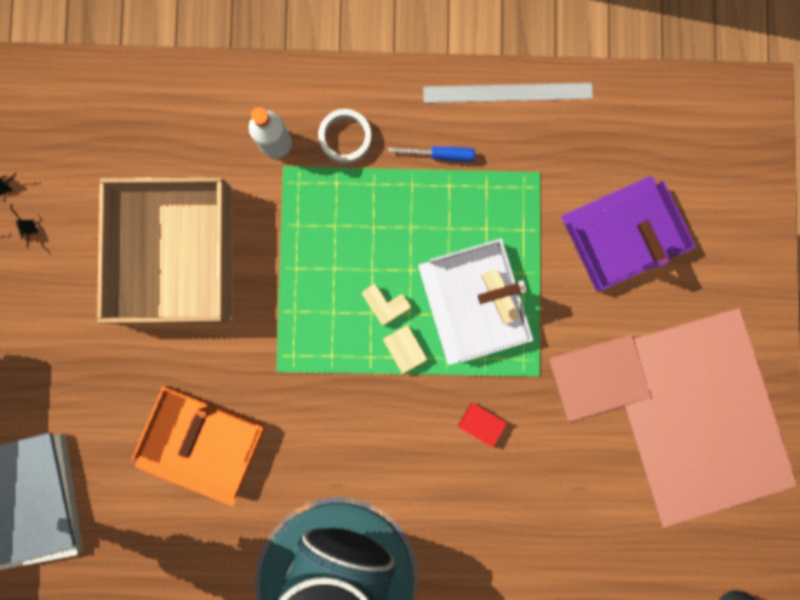

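View pics/scene.png

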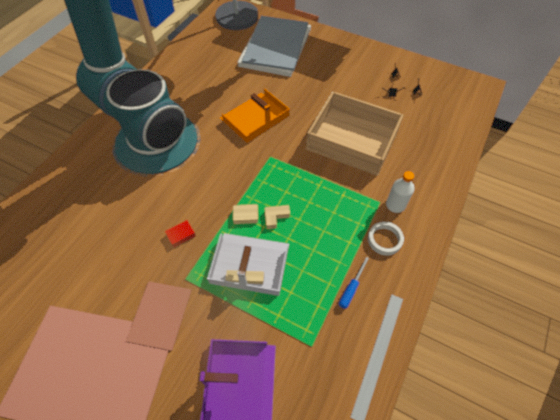

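The pictures (top at 560x420 scale) show three scoop-like things: aluminium (330,210), orange (140,312) and purple (440,161). The aluminium one on the mat is meant. The block shapes are plywood (285,245) and red (335,296), and the plywood one is meant. The ell is at (271,212) and the box at (114,174).

```bash
python3 - <<'E'
from h import *
a=bot.snapshot("top")
cv2.imwrite("pics/crop.png",cv2.resize(a[150:275,240:400],(800,625),interpolation=cv2.INTER_CUBIC)[:600])
near={"scoop":(330,210),"block":(285,247),"ell":(271,212),"box":(114,174),"strip":(346,209),"mat":(288,190)}
for n,z in [("block",.022),("ell",.022),("scoop",.02),("strip",.028),("box",.08),("mat",.003)]:
    rs=bot.cut_out("top",n)
    r=min(rs,key=lambda r:np.hypot(*(np.array(r["location"])-near[n])))
    m=r["mask"].astype(np.uint8)
    cs=max(cv2.findContours(m,cv2.RETR_EXTERNAL,cv2.CHAIN_APPROX_NONE)[0],key=cv2.contourArea)
    P=np.array([px2w("top",p[0],z)[:2]*1000 for p in cs],np.float32)
    R=cv2.minAreaRect(P); print(n,np.round(r["location"]),np.round(R[0]),np.round(R[1]),round(R[2],1)); print(np.round(cv2.boxPoints(R)).tolist())
    if n in("ell","scoop"): print(np.round(cv2.approxPolyDP(P,6,True)[:,0]).tolist())
E
```

```text
block [283. 245.] [ 414. -113.] [73. 53.] 31.1
[[369.0, -110.0], [396.0, -155.0], [459.0, -117.0], [432.0, -72.0]]
ell [270. 213.] [501. -79.] [70. 59.] 34.7
[[455.0, -75.0], [489.0, -123.0], [547.0, -83.0], [513.0, -35.0]]
[[517.0, -41.0], [458.0, -76.0], [490.0, -119.0], [507.0, -108.0], [497.0, -80.0], [525.0, -59.0]]
scoop [331. 209.] [ 504. -247.] [194. 175.] 17.0
[[386.0, -192.0], [437.0, -359.0], [622.0, -303.0], [571.0, -135.0]]
[[613.0, -284.0], [566.0, -141.0], [436.0, -177.0], [390.0, -198.0], [437.0, -343.0], [506.0, -322.0], [535.0, -329.0], [545.0, -311.0]]
strip [348. 211.] [ 487. -296.] [44. 31.] 27.1
[[460.0, -292.0], [475.0, -320.0], [514.0, -300.0], [499.0, -272.0]]
box [116. 173.] [575. 300.] [254. 227.] 1.9
[[445.0, 409.0], [452.0, 182.0], [706.0, 190.0], [698.0, 417.0]]
mat [270. 176.] [ 558. -123.] [483. 383.] 90.0
[[366.0, -365.0], [750.0, -365.0], [750.0, 118.0], [367.0, 118.0]]
```

View pics/crop.png

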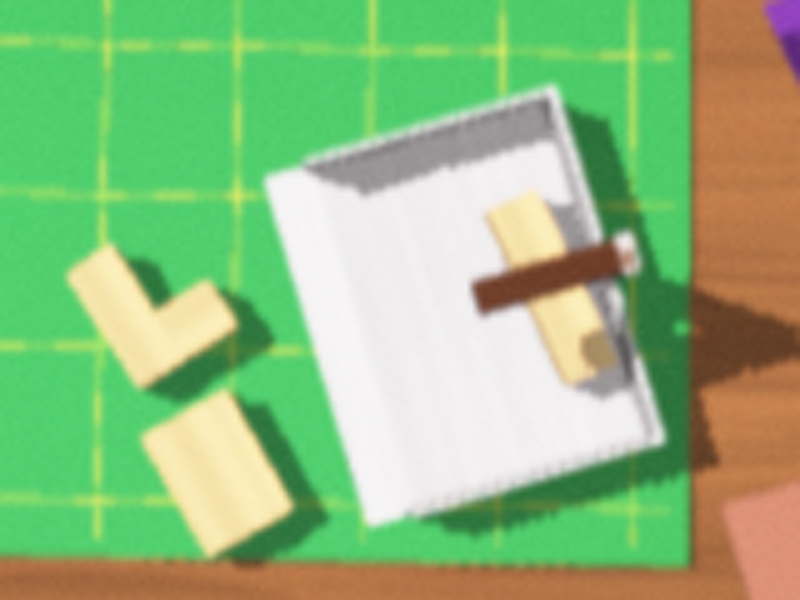

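The crop confirms the aluminium scoop with the strip under its handle. The ell is at crop (150,320), with its straight face to the left and its arm pointing at the scoop. The plywood block is at (217,475). I read the corner pixels from the crop and convert them.

```bash
python3 - <<'E'
from h import *
g=lambda x,y,z: px2w("top",((x+.5)/5+239.5,(y+.5)/5+149.5),z)[:2]*1000
L1,L2=g(265,178,.003),g(370,527,.003)
B1,B2=g(555,88,.038),g(665,440,.038)
lip=(L1+L2)/2; d=L1-L2; ydir=-d/np.linalg.norm(d); x=np.array([ydir[1],-ydir[0]])
print("lip",lip,np.linalg.norm(d),"x axis",x,np.degrees(np.arctan2(x[1],x[0])))
back=(B1+B2)/2; d2=B1-B2; print("back",back,np.linalg.norm(d2), "angle2",np.degrees(np.arctan2(*( (-d2)[::-1]))), "len",np.dot(lip-back,x), np.dot(lip-back,ydir))
O=lip-80*x; print("origin",O)
S=lambda p:np.round([np.dot(p-O,x),np.dot(p-O,ydir)],1)
h1,h2=g(473,298,.107),g(615,258,.107); print("handle front/back",S(h1),S(h2))
for n,ps in {"block":[(142,437),(230,391),(294,508),(212,557)],"ell":[(68,273),(108,243),(155,308),(208,280),(238,325),(142,389)],"strip":[(485,210),(537,190),(615,370),(570,385)]}.items():
    q=[g(*p,.025 if n!="strip" else .028) for p in ps]; print(n,[np.round(v).tolist() for v in q],[S(v).tolist() for v in q])
print("grip",O-30*x, "box center", [np.round(px2w("top",(u,v),z)[:2],3) for u,v,z in [(100*.7,180*.7,.08),(222*.7,180*.7,.08),(228*.7,321*.7,.08),(100*.7,321*.7,.08)]])
E
```

```text
lip [ 478.48888441 -166.80228919] 191.37519726264318 x axis [-0.30254796  0.95313416] 107.61070423058237
back [ 525.08316584 -314.27142171] 189.11224988100366 angle2 -162.2532806606946 len 154.65487292158923 -0.20588450876902442
origin [ 502.69272156 -243.05302209]
handle front/back [ 7.8 -0.7] [-63.8   0.4]
block [[432.0, -76.0], [456.0, -121.0], [397.0, -155.0], [371.0, -113.0]] [[180.5, 16.9], [130.5, 7.2], [116.1, 74.0], [163.6, 85.9]]
ell [[516.0, -36.0], [532.0, -57.0], [498.0, -81.0], [513.0, -109.0], [490.0, -124.0], [457.0, -76.0]] [[193.2, -75.0], [169.0, -84.0], [155.3, -44.9], [125.0, -51.0], [116.8, -24.3], [173.5, -6.7]]
strip [[552.0, -251.0], [563.0, -278.0], [471.0, -319.0], [463.0, -296.0]] [[-22.7, -44.8], [-51.7, -47.1], [-62.9, 53.5], [-38.3, 54.3]]
grip [ 511.7691605  -271.64704693] box center [array([0.696, 0.416]), array([0.701, 0.207]), array([0.457, 0.188]), array([0.453, 0.404])]
```

```bash
cat >> h.py <<'E'
from scipy.spatial.transform import Rotation as Ro
O=np.array([503.,-243.]); th=np.radians(107.6)
X=np.array([np.cos(th),np.sin(th)]); Y=np.array([-X[1],X[0]])
def W(sx,sy): return O+sx*X+sy*Y
def st():
    s=bot.observe(); R=Ro.from_euler('xyz',s["orientation"])
    print("t",s["t"],"pos",np.round(np.array(s["eef_pos"])*1000,1),"q",np.round(s["joints"],2),"F",np.round(s["ft_force"],1),"w",round(s["width"],4),"gf",s["gripper_force"])
    print("R",np.round(R.as_matrix(),3).tolist()); return s
E
python3 - <<'E'
from h import *
st()
for p in [(215,46),(61,46),(225,-43),(61,-43),(-30,0)]: print(p,np.round(W(*p),1))
E
```

```text
t 1.35 pos [162.9 655.  231.3] q [ 1.29  0.12  1.44  0.    1.58 -0.04] F [-0.1 -0.2  0.6] w 0.0854 gf 0.0
R [[-0.97, 0.241, -0.0], [0.241, 0.97, 0.0], [0.0, 0.0, -1.0]]
(215, 46) [394.1 -52. ]
(61, 46) [ 440.7 -198.8]
(225, -43) [476.  -15.5]
(61, -43) [ 525.5 -171.9]
(-30, 0) [ 512.1 -271.6]
```

Emit:
step_arm --pt "11.5 -35.4 0 0 0 -2.92 0.35" --pt "11.5 -35.4 0 0 0 -2.92 0.35" --pt "11.5 -35.4 0 0 0 -2.92 0.35" --pt "11.5 -35.4 0 0 0 -2.92 0.35" --pt "11.5 -35.4 0 0 0 -2.92 0.35" --pt "11.5 -35.4 0 0 0 -2.92 0.35" --pt "11.5 -35.4 0 0 0 -2.92 0.35" --pt "11.5 -35.4 0 0 0 -2.92 0.35"

```text
t: 2.02
eef_pos: [0.255, 0.3702, 0.2313]
orientation: [3.141, 0.0, 2.488]
ft_force: [0.2, 0.4, -0.5]
width: 0.0301
gripper_force: 0.0
```

Emit:
step_arm --pt "11.5 -35.4 0 0 0 -2.92 0.35" --pt "11.5 -35.4 0 0 0 -2.92 0.35" --pt "11.5 -35.4 0 0 0 -2.92 0.35" --pt "11.5 -35.4 0 0 0 -2.92 0.35" --pt "11.5 -35.4 0 0 0 -2.92 0.35" --pt "11.5 -35.4 0 0 0 -2.92 0.35" --pt "11.5 -35.4 0 0 0 -2.92 0.35" --pt "11.5 -35.4 0 0 0 -2.92 0.35"

```text
t: 2.68
eef_pos: [0.3469, 0.0869, 0.2317]
orientation: [3.14, 0.0, 2.08]
ft_force: [1.0, 1.3, 0.3]
width: 0.0304
gripper_force: 0.0
```

Emit:
step_arm --pt "11.5 -35.4 0 0 0 -2.92 0.35" --pt "11.5 -35.4 -20 0 0 -2.92 0.35" --pt "11.5 -35.4 -20 0 0 -2.92 0.35" --pt "11.5 -35.4 -20 0 0 -2.92 0.35" --pt "0 0 -40 0 0 0 0.35" --pt "0 0 -40 0 0 0 0.35" --pt "0 0 0 0 0 0 0.35"

```text
t: 3.27
eef_pos: [0.3893, -0.0516, 0.0854]
orientation: [-3.134, -0.004, 1.877]
ft_force: [-0.6, 0.2, -2.1]
width: 0.0298
gripper_force: 0.0
```

Emit:
step_arm --pt "0 0 -30 0 0 0 0.35" --pt "0 0 -30 0 0 0 0.35" --pt "0 0 -20 0 0 0 0.35" --pt "0 0 0 0 0 0 0.35" --pt "0 0 0 0 0 0 0.35"

```text
t: 3.68
eef_pos: [0.3929, -0.0513, 0.0137]
orientation: [-3.142, -0.0, 1.879]
ft_force: [-0.6, -0.2, 0.0]
width: 0.0298
gripper_force: 0.0
```

```bash
python3 - <<'E'
from h import *
st(); a=bot.snapshot("top"); b=bot.snapshot("wrist")
cv2.imwrite("pics/d1.png",np.hstack([cv2.resize(a[150:275,200:360],(400,312)),cv2.resize(b,(400,312))]))
E
```

```text
t 3.6833 pos [392.9 -51.3  13.7] q [-0.19 -0.39  2.26 -0.    1.27 -0.5 ] F [-0.6 -0.2  0. ] w 0.0298 gf 0.0
R [[-0.304, 0.953, -0.0], [0.953, 0.304, 0.0], [0.0, -0.0, -1.0]]
```

View pics/d1.png

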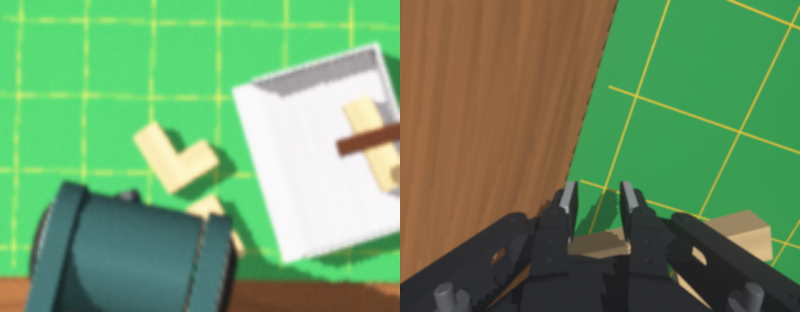

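The wrist picture shows the two fingers behind the block, about (600,240), with nothing disturbed. I sweep the block first.

Emit:
step_arm --pt "3.3 -10 -4 0 0 0 0.35" --pt "4 -12.5 0 0 0 0 0.35" --pt "4 -12.5 0 0 0 0 0.35" --pt "4 -12.5 0 0 0 0 0.35" --pt "4 -12.5 0 0 0 0 0.35" --pt "4 -12.5 0 0 0 0 0.35" --pt "4 -12.5 0 0 0 0 0.35" --pt "4 -12.5 0 0 0 0 0.35"

```text
t: 4.45
eef_pos: [0.4244, -0.1504, 0.0087]
orientation: [3.141, 0.001, 1.878]
ft_force: [0.1, 0.3, 0.1]
width: 0.0296
gripper_force: 0.3
```

Emit:
step_arm --pt "4 -12.5 0 0 0 0 0.35" --pt "4 -12.5 0 0 0 0 0.35" --pt "4 -12 0 0 0 0 0.35" --pt "3 -8 0 0 0 0 0.35" --pt "1.5 -5 0 0 0 0 0.35" --pt "0 0 0 0 0 0 0.35" --pt "0 0 0 0 0 0 0.35"

```text
t: 5.03
eef_pos: [0.4402, -0.1989, 0.008]
orientation: [-3.141, -0.0, 1.878]
ft_force: [1.3, 0.4, -0.9]
width: 0.0297
gripper_force: 0.0
```

```bash
python3 - <<'E'
from h import *
s=st(); p=np.array(s["eef_pos"])[:2]*1000; print((p-O)@X,(p-O)@Y)
E
```

```text
t 5.0333 pos [ 440.2 -198.9    8. ] q [-0.48 -0.15  2.08  0.    1.21 -0.78] F [ 1.3  0.4 -0.9] w 0.0297 gf 0.0
R [[-0.303, 0.953, -0.0], [0.953, 0.303, 0.0], [0.0, -0.0, -1.0]]
61.01391345005584 46.564793380486215
```

Emit:
step_arm --pt "-8 25 0 0 0 0 0.35" --pt "0 0 30 0 0 0 0.35" --pt "0 0 30 0 0 0 0.35" --pt "10.8 39 0 0 0 0 0.35" --pt "11 39 0 0 0 0 0.35" --pt "11 39 0 0 0 0 0.35" --pt "11 39 0 0 0 0 0.35" --pt "0 0 0 0 0 0 0.35"

```text
t: 5.7
eef_pos: [0.4767, -0.0122, 0.0684]
orientation: [3.14, -0.001, 1.884]
ft_force: [0.5, -1.2, 0.6]
width: 0.0297
gripper_force: 0.0
```

```bash
python3 - <<'E'
from h import *
s=st(); a=bot.snapshot("scene")
print([np.round(w2px("scene",(*W(x,y)/1000,.006))) for x,y in [(0,60),(50,11),(50,81),(183,-41)]])
cv2.imwrite("pics/d2.png",cv2.resize(a[180:340,170:380],(790,600)))
E
```

```text
t 5.7 pos [476.7 -12.2  68.4] q [-0.08 -0.24  2.05  0.    1.33 -0.39] F [ 0.5 -1.2  0.6] w 0.0297 gf 0.0
R [[-0.308, 0.951, 0.001], [0.951, 0.308, 0.001], [0.001, 0.001, -1.0]]
[array([228., 260.]), array([250., 247.]), array([225., 243.]), array([276., 210.])]
```

View pics/d2.png

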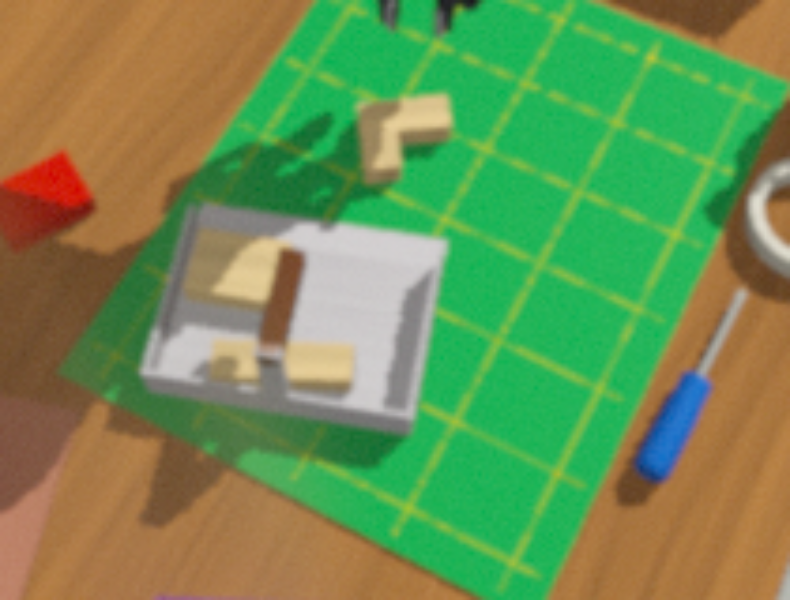

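The block sits squarely in the scoop, at crop (235,265). Next I sweep the ell.

Emit:
step_arm --pt "0 0 -30 0 0 0 0.35" --pt "0 0 -29 0 0 0 0.35" --pt "0 0 0 0 0 0 0.35" --pt "2 -8 0 0 0 0 0.35" --pt "4 -12.3 0 0 0 0 0.35" --pt "4 -12.3 0 0 0 0 0.35" --pt "4 -12.3 0 0 0 0 0.35" --pt "4 -12.3 0 0 0 0 0.35"

```text
t: 6.42
eef_pos: [0.495, -0.0772, 0.0103]
orientation: [3.14, 0.001, 1.878]
ft_force: [0.3, 0.7, -1.0]
width: 0.0299
gripper_force: 0.1
```

Emit:
step_arm --pt "4 -12.3 0 0 0 0 0.35" --pt "4 -12.3 0 0 0 0 0.35" --pt "4 -12.3 0 0 0 0 0.35" --pt "4 -12.3 0 0 0 0 0.35" --pt "4 -12.3 0 0 0 0 0.35" --pt "4 -12.3 0 0 0 0 0.35" --pt "3 -10 0 0 0 0 0.35" --pt "0 0 0 0 0 0 0.35"

```text
t: 7.08
eef_pos: [0.5216, -0.1607, 0.0091]
orientation: [-3.142, 0.0, 1.877]
ft_force: [1.1, 0.2, -0.3]
width: 0.0299
gripper_force: 0.0
```

```bash
python3 - <<'E'
from h import *
s=st(); p=np.array(s["eef_pos"])[:2]*1000; print((p-O)@X,(p-O)@Y)
E
```

```text
t 7.0833 pos [ 521.6 -160.7    9.1] q [-0.35 -0.01  1.95 -0.    1.2  -0.65] F [ 1.1  0.2 -0.3] w 0.0299 gf 0.0
R [[-0.302, 0.953, 0.0], [0.953, 0.302, -0.0], [-0.0, -0.0, -1.0]]
72.78179915662109 -42.5914418630346
```

Emit:
step_arm --pt "3.6 -11.5 0 0 0 0 0.35" --pt "0 0 0 0 0 0 0.35" --pt "0 0 0 0 0 0 0.35" --pt "-7 24 0 0 0 0 0.35" --pt "0 0 40 0 0 0 0.7" --pt "0 0 40 0 0 0 0.7" --pt "0 0 40 0 0 0 0.7" --pt "0 0 10 0 0 0 0.7"

```text
t: 7.75
eef_pos: [0.5193, -0.1464, 0.146]
orientation: [3.135, 0.004, 1.879]
ft_force: [0.4, -0.8, 1.5]
width: 0.0596
gripper_force: 0.0
```

```bash
python3 - <<'E'
from h import *
s=st(); a=bot.snapshot("scene"); b=bot.snapshot("top")
A=cv2.resize(a[200:320,170:310],(400,343)); B=cv2.resize(b[150:270,270:410],(400,343))
cv2.imwrite("pics/d3.png",np.hstack([A,B]))
for n,z in [("scoop",.003),("scoop_lip",.003),("scoop_grip",.098),("block",.006),("ell",.006),("strip",.006)]:
  for c in("top","scene"):
    for r in bot.tip_of(c,n)[:3]:
        p=px2w(c,r["location"],z)[:2]*1000
        if np.hypot(*(p-O))<130: print(c,n,round(r["confidence"],2),np.round(p),"scoop frame",np.round([(p-O)@X,(p-O)@Y]))
E
```

```text
t 7.75 pos [ 519.3 -146.4  146. ] q [-0.32 -0.15  1.84  0.    1.44 -0.63] F [ 0.4 -0.8  1.5] w 0.0596 gf 0.0
R [[-0.304, 0.953, 0.007], [0.953, 0.304, -0.002], [-0.004, 0.006, -1.0]]
top scoop 0.88 [ 507. -249.] scoop frame [-6. -2.]
scene scoop 0.79 [ 490. -240.] scoop frame [ 7. 11.]
top scoop_lip 0.98 [ 480. -168.] scoop frame [79. -0.]
scene scoop_lip 0.92 [ 488. -170.] scoop frame [75. -7.]
top scoop_grip 0.8 [ 513. -274.] scoop frame [-33.   0.]
scene scoop_grip 0.83 [ 513. -272.] scoop frame [-31.  -0.]
top block 0.44 [ 445. -241.] scoop frame [19. 54.]
scene block 0.92 [ 453. -244.] scoop frame [14. 48.]
scene block 0.53 [ 483. -245.] scoop frame [ 4. 20.]
top ell 0.34 [ 510. -291.] scoop frame [-48.   8.]
scene ell 0.69 [ 539. -208.] scoop frame [ 23. -45.]
scene ell 0.21 [ 480. -233.] scoop frame [17. 19.]
top strip 0.53 [ 518. -279.] scoop frame [-39.  -3.]
scene strip 0.56 [ 514. -280.] scoop frame [-38.   1.]
```

View pics/d3.png

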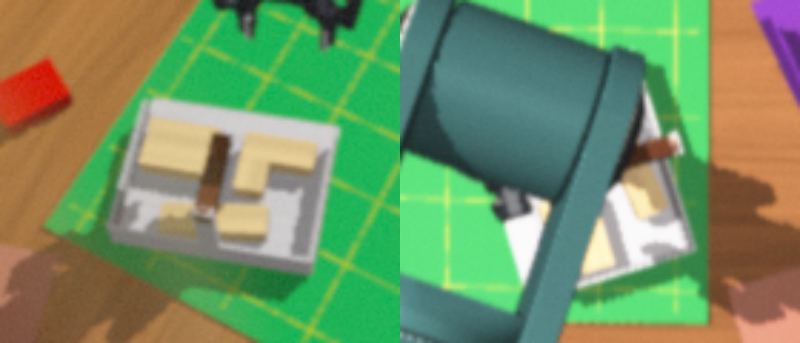

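All three pieces lie inside the scoop, block at crop (175,150), ell at (265,160) and strip at (215,220), and the scoop has not moved. Next I grasp the handle.

Emit:
step_arm --pt "-1.5 -31 0 0 0 0 0.7" --pt "-1.5 -31 0 0 0 0 0.7" --pt "-1.5 -31 0 0 0 0 0.7" --pt "-1.5 -31 0 0 0 0 0.7" --pt "0 0 0 0 0 0 0.7" --pt "0 0 -30 0 0 0 0.7" --pt "0 0 -30 0 0 0 0.7" --pt "0 0 0 0 0 0 0.7"

```text
t: 9.12
eef_pos: [0.5094, -0.2693, 0.0735]
orientation: [-3.137, -0.005, 1.878]
ft_force: [-1.0, 0.9, -2.1]
width: 0.0601
gripper_force: 0.0
```

```bash
python3 - <<'E'
from h import *
s=st(); p=np.array(s["eef_pos"])[:2]*1000; print((p-O)@X,(p-O)@Y)
b=bot.snapshot("wrist"); cv2.imwrite("pics/d4.png",b)
E
```

```text
t 9.1167 pos [ 509.4 -269.3   73.5] q [-0.53 -0.01  1.83  0.    1.33 -0.84] F [-1.   0.9 -2.1] w 0.0601 gf 0.0
R [[-0.302, 0.953, -0.006], [0.953, 0.302, 0.004], [0.005, -0.005, -1.0]]
-27.016189772288268 1.8432297729176552
```

View pics/d4.png

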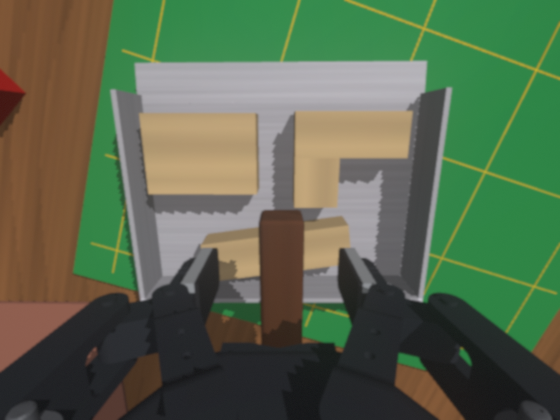

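The wrist picture shows the handle at (282,280) centred between the open fingers, with all three offcuts behind it. I close and lift.

Emit:
step_arm --pt "0 0 0 0 0 0 0" --pt "0 0 0 0 0 0 0" --pt "0 0 0 0 0 0 0" --pt "0 0 0 0 0 0 0" --pt "0 0 0 0 0 0 0" --pt "0 0 0 0 0 0 0"

```text
t: 9.67
eef_pos: [0.5124, -0.2708, 0.0812]
orientation: [3.14, 0.002, 1.879]
ft_force: [-1.8, 1.1, 7.3]
width: 0.0168
gripper_force: 60.1
```

Emit:
step_arm --pt "0 0 4 0 0 0 0" --pt "0 0 8 0 0 0 0" --pt "0 0 12 0 0 0 0" --pt "0 0 12 0 0 0 0" --pt "0 0 12 0 0 0 0" --pt "0 0 12 0 0 0 0" --pt "0 0 12 0 0 0 0" --pt "0 0 8 0 0 0 0"

```text
t: 10.33
eef_pos: [0.512, -0.2706, 0.1613]
orientation: [3.141, 0.001, 1.879]
ft_force: [0.5, -0.6, -4.9]
width: 0.0174
gripper_force: 58.8
```

Emit:
step_arm --pt "0 0 4 0 0 0 0" --pt "0 0 0 0 0 0 0" --pt "0 0 0 0 0 0 0" --pt "0 0 0 0 0 0 0"

```text
t: 10.67
eef_pos: [0.5114, -0.2704, 0.1623]
orientation: [-3.141, -0.001, 1.878]
ft_force: [-0.8, 0.9, -6.2]
width: 0.0166
gripper_force: 58.8
```

```bash
python3 - <<'E'
from h import *
s=st(); a=bot.snapshot("scene"); b=bot.snapshot("wrist")
cv2.imwrite("pics/d5.png",np.hstack([cv2.resize(a,(400,300)),cv2.resize(b,(400,300))]))
E
```

```text
t 10.6667 pos [ 511.4 -270.4  162.3] q [-0.53 -0.07  1.74 -0.    1.47 -0.84] F [-0.8  0.9 -6.2] w 0.0166 gf 58.80985915660858
R [[-0.303, 0.953, -0.001], [0.953, 0.303, 0.001], [0.001, -0.001, -1.0]]
```

View pics/d5.png

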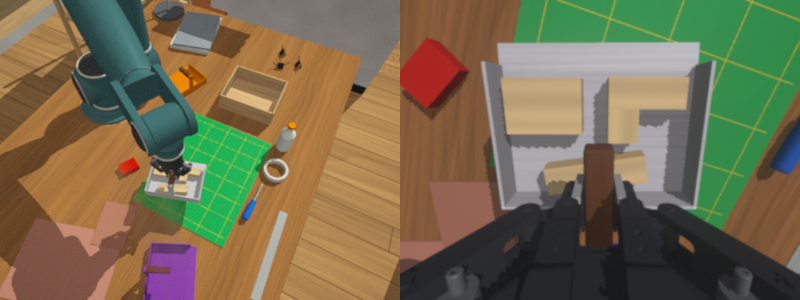

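The scoop is up with all three aboard and a wrist load of about 0.63 kg. I carry it to the box, accelerating gently and turning it square to the box.

Emit:
step_arm --pt "3.1 5 9 0 0 -0.66 0" --pt "3.1 10 9 0 0 -0.66 0" --pt "3.1 15 9 0 0 -0.66 0" --pt "3.1 20 9 0 0 -0.66 0" --pt "3.1 25 9 0 0 -0.66 0" --pt "3.1 30 9 0 0 -0.66 0" --pt "3.1 30 9 0 0 -0.66 0" --pt "3.1 30 6 0 0 -0.66 0"

```text
t: 11.43
eef_pos: [0.5366, -0.1038, 0.2337]
orientation: [3.141, 0.0, 1.785]
ft_force: [0.9, -0.4, -5.4]
width: 0.0171
gripper_force: 59.0
```

Emit:
step_arm --pt "3.1 30 0 0 0 -0.66 0" --pt "3.1 30 0 0 0 -0.66 0" --pt "3.1 30 0 0 0 -0.66 0" --pt "3.1 30 0 0 0 -0.66 0" --pt "3.1 30 0 0 0 -0.66 0" --pt "3.1 30 0 0 0 -0.66 0" --pt "3.1 30 0 0 0 -0.66 0" --pt "3.1 30 0 0 0 -0.66 0"

```text
t: 12.1
eef_pos: [0.5611, 0.1365, 0.2327]
orientation: [3.141, -0.0, 1.693]
ft_force: [0.5, -0.5, -5.0]
width: 0.0174
gripper_force: 59.0
```

Emit:
step_arm --pt "3.1 30 0 0 0 -0.66 0" --pt "3.1 25 0 0 0 -0.66 0" --pt "3.1 20 0 0 0 -0.66 0" --pt "3.1 15 0 0 0 -0.66 0" --pt "3.1 10 0 0 0 -0.66 0" --pt "3.1 5 0 0 0 -0.66 0" --pt "0 0 0 0 0 0 0" --pt "0 0 0 0 0 0 0"

```text
t: 12.77
eef_pos: [0.5798, 0.2394, 0.2322]
orientation: [-3.141, 0.0, 1.625]
ft_force: [0.3, -0.5, -4.3]
width: 0.0171
gripper_force: 59.1
```

```bash
python3 - <<'E'
from h import *
s=st(); a=bot.snapshot("scene"); b=bot.snapshot("wrist")
cv2.imwrite("pics/d6.png",np.hstack([cv2.resize(a[60:270,200:480],(400,300)),cv2.resize(b,(400,300))]))
E
```

```text
t 12.7667 pos [579.8 239.4 232.2] q [ 0.35  0.01  1.55 -0.    1.58  0.3 ] F [ 0.3 -0.5 -4.3] w 0.0171 gf 59.06553268432617
R [[-0.054, 0.999, -0.0], [0.999, 0.054, -0.0], [-0.0, -0.0, -1.0]]
```

View pics/d6.png

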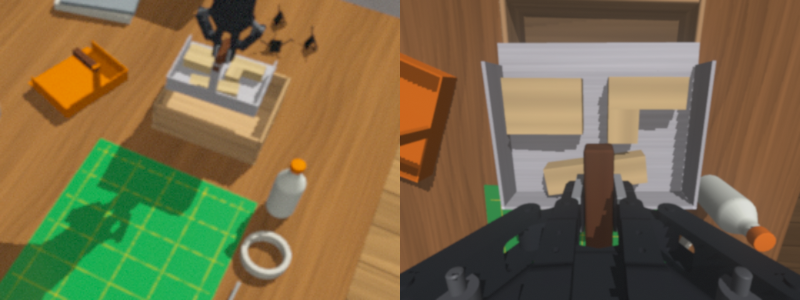

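The scoop is level above the box and square to it, with the pieces unmoved. I tip it.

Emit:
step_arm --pt "0 0 0 -6.8 -0.37 0 0" --pt "0 0 0 -6.8 -0.37 0 0" --pt "0 0 0 -6.8 -0.37 0 0" --pt "0 0 0 -6.8 -0.37 0 0" --pt "0 0 0 -6.8 -0.37 0 0" --pt "0 0 0 -6.8 -0.37 0 0" --pt "0 0 0 -6.8 -0.37 0 0" --pt "0 0 0 -6.8 -0.37 0 0"

```text
t: 13.53
eef_pos: [0.58, 0.2397, 0.2332]
orientation: [3.139, 0.955, 1.623]
ft_force: [0.1, -1.2, -3.1]
width: 0.017
gripper_force: 59.5
```

Emit:
step_arm --pt "0 0 0 0 0 0 0" --pt "0 0 0 0 0 0 0" --pt "0 0 0 0 0 0 0" --pt "0 0 0 0 0 0 0" --pt "0 0 0 0 0 0 0" --pt "0 0 0 0 0 0 0" --pt "0 0 0 0 0 0 0" --pt "0 0 0 0 0 0 0"

```text
t: 14.2
eef_pos: [0.5799, 0.2393, 0.2325]
orientation: [3.141, 0.95, 1.624]
ft_force: [1.2, 0.0, -3.1]
width: 0.0171
gripper_force: 59.6
```

```bash
python3 - <<'E'
from h import *
s=st(); a=bot.snapshot("scene"); b=bot.snapshot("wrist")
cv2.imwrite("pics/d7.png",np.hstack([cv2.resize(a[60:270,200:480],(400,300)),cv2.resize(b,(400,300))]))
E
```

```text
t 14.2 pos [579.9 239.3 232.5] q [ 0.66  0.31  1.42 -0.8   1.95  0.51] F [ 1.2  0.  -3.1] w 0.0171 gf 59.5677924156189
R [[-0.031, 0.999, 0.044], [0.581, 0.054, -0.812], [-0.813, 0.0, -0.582]]
```

View pics/d7.png

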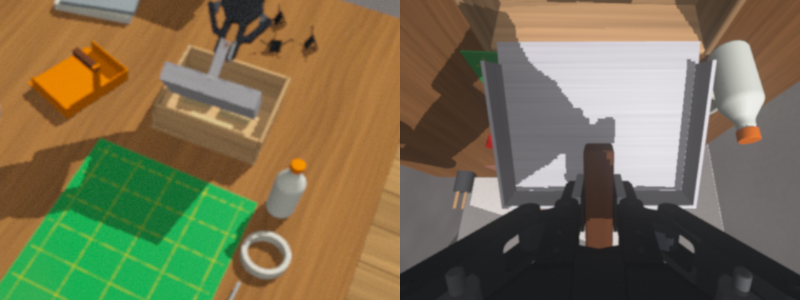

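The scoop is empty and the pieces lie in the box. I level it and take it back over the mat.

Emit:
step_arm --pt "0 0 5 6.8 0.37 0 0" --pt "0 0 5 6.8 0.37 0 0" --pt "0 0 5 6.8 0.37 0 0" --pt "0 0 5 6.8 0.37 0 0" --pt "0 0 0 6.8 0.37 0 0" --pt "0 0 0 6.8 0.37 0 0" --pt "0 0 0 6.8 0.37 0 0" --pt "0 0 0 6.8 0.37 0 0"

```text
t: 14.97
eef_pos: [0.5799, 0.2397, 0.2534]
orientation: [3.139, -0.006, 1.625]
ft_force: [-0.1, 0.9, -3.7]
width: 0.0167
gripper_force: 59.3
```

Emit:
step_arm --pt "0 -10 0 0 0 0 0" --pt "-2 -25 0 0 0 0 0" --pt "-2 -35 0 0 0 0 0" --pt "-2 -35 0 0 0 0 0" --pt "-2 -35 0 0 0 0 0" --pt "-2 -35 0 0 0 0 0" --pt "-2 -35 0 0 0 0 0" --pt "-2 -35 0 0 0 0 0"

```text
t: 15.63
eef_pos: [0.565, -0.0077, 0.2518]
orientation: [-3.139, 0.005, 1.626]
ft_force: [1.0, -0.6, -4.3]
width: 0.0173
gripper_force: 59.4
```

Emit:
step_arm --pt "-2 -35 0 0 0 0 0" --pt "-2 -35 -10 0 0 0 0" --pt "-2 -25 -25 0 0 0 0" --pt "0 -15 -30 0 0 0 0" --pt "0 -5 -30 0 0 0 0" --pt "0 0 -25 0 0 0 0" --pt "0 0 -15 0 0 0 0" --pt "0 0 0 0 0 0 0"

```text
t: 16.3
eef_pos: [0.5577, -0.1207, 0.1129]
orientation: [-3.133, 0.002, 1.626]
ft_force: [-0.9, 0.1, -4.4]
width: 0.0169
gripper_force: 59.4
```

```bash
python3 - <<'E'
from h import *
s=st(); a=bot.snapshot("scene"); b=bot.snapshot("wrist")
cv2.imwrite("pics/d8.png",np.hstack([cv2.resize(a[60:330,150:510],(400,300)),cv2.resize(b,(400,300))]))
E
```

```text
t 16.3 pos [ 557.7 -120.7  112.9] q [-0.26 -0.05  1.8  -0.    1.39 -0.31] F [-0.9  0.1 -4.4] w 0.0169 gf 59.365180134773254
R [[-0.055, 0.998, -0.008], [0.998, 0.055, -0.002], [-0.002, -0.008, -1.0]]
```

View pics/d8.png

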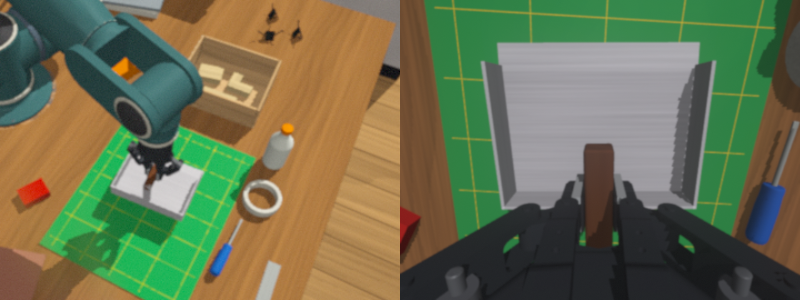

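All three offcuts are in the box, at about (225,85), and the scoop hovers over the mat. I lower it.

Emit:
step_arm --pt "0 0 -15 0 0 0 0" --pt "0 0 -10 0 0 0 0" --pt "0 0 -5 0 0 0 0" --pt "0 0 0 0 0 0 0" --pt "0 0 0 0 0 0 0"

```text
t: 16.82
eef_pos: [0.56, -0.1205, 0.0877]
orientation: [-3.141, 0.0, 1.625]
ft_force: [0.2, 0.6, -3.6]
width: 0.0171
gripper_force: 59.4
```

Emit:
step_arm --pt "0 0 -2 0 0 0 0" --pt "0 0 -1 0 0 0 0" --pt "0 0 0 0 0 0 0" --pt "0 0 0 0 0 0 0"

```text
t: 17.15
eef_pos: [0.5599, -0.1205, 0.0844]
orientation: [3.141, 0.0, 1.625]
ft_force: [0.4, 0.4, -3.8]
width: 0.0171
gripper_force: 59.4
```

Emit:
step_arm --pt "0 0 -2 0 0 0 0" --pt "0 0 -1 0 0 0 0" --pt "0 0 0 0 0 0 0" --pt "0 0 0 0 0 0 0"

```text
t: 17.48
eef_pos: [0.5599, -0.1204, 0.0812]
orientation: [3.142, -0.0, 1.625]
ft_force: [-0.3, 0.6, -0.6]
width: 0.0165
gripper_force: 59.5
```

The load has come off, so the scoop is down. I release it and retreat.

Emit:
step_arm --pt "0 0 -0.7 0 0 0 0" --pt "0 0 0 0 0 0 0.3" --pt "0 0 0 0 0 0 0.7" --pt "0 0 0 0 0 0 0.7" --pt "0 0 0 0 0 0 0.7" --pt "0 0 0 0 0 0 0.7"

```text
t: 17.98
eef_pos: [0.5599, -0.1205, 0.0804]
orientation: [3.142, 0.0, 1.625]
ft_force: [-0.1, 0.5, 0.2]
width: 0.0596
gripper_force: 0.0
```

Emit:
step_arm --pt "0 0 10 0 0 0 0.7" --pt "0 0 30 0 0 0 0.7" --pt "0 0 40 0 0 0 0.7" --pt "0 0 40 0 0 0 0.7" --pt "0 0 20 0 0 0 0.7" --pt "0 0 0 0 0 0 0.7" --pt "0 0 0 0 0 0 0.7"

```text
t: 18.57
eef_pos: [0.5603, -0.1206, 0.2224]
orientation: [3.139, 0.001, 1.625]
ft_force: [0.8, 0.5, -1.1]
width: 0.0596
gripper_force: 0.0
```

```bash
python3 - <<'E'
from h import *
s=st(); a=bot.snapshot("scene"); b=bot.snapshot("wrist")
cv2.imwrite("pics/d9.png",np.hstack([cv2.resize(a[60:330,150:510],(400,300)),cv2.resize(b,(400,300))]))
E
```

```text
t 18.5667 pos [ 560.3 -120.6  222.4] q [-0.26 -0.11  1.68  0.    1.57 -0.31] F [ 0.8  0.5 -1.1] w 0.0596 gf 0.0
R [[-0.054, 0.999, 0.003], [0.999, 0.054, -0.001], [-0.001, 0.003, -1.0]]
```

View pics/d9.png

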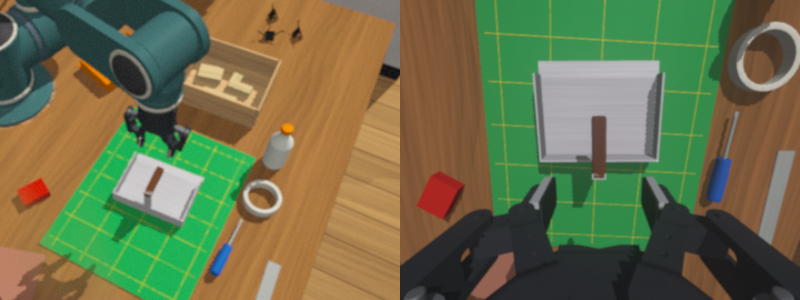

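The scoop lies flat and empty on the mat, the offcuts are in the box, and the gripper is clear. I hand the job in.

```bash
python3 -c "
from workcell import bot
print(bot.close_job())"
```

```text
the job is handed in; nothing more can be done
None
```

I handed the job in at about 18.6 s of the allowed 66 s. The last pictures show all three offcuts in the scrap box, the empty scoop flat on the mat and the bystanders where they were; `close_job()` returned no verdict.

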